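# Clamp a culture flask on a microscope stage with a torque-limiting thumbscrew

### The job

Put the small culture flask flat into the clamp of the black microscope stage, its capped neck lying in the gap of the fixed fork, and let go of it. Then tighten the clamp by turning its tilted ratchet knob clockwise, regrasping as needed, until the flask is held firm and the clutch gives way, the knob clicking at least once past its collar; stop there, before the slip exceeds a quarter turn, and let go. Carry the flask level and leave the other things on the bench where they are.

Things in the scene. Friction and masses are not known exactly. Their poses are not given: they have to be found in the camera images.
- flask_center (a point): Centre (half-way up) of the small clear culture flask, lying flat on the bench: body 62 mm long (x) by 50 wide (y) by 26 high, about 60 g. A neck with a round white screw cap (24 mm across) sticks out 24 mm beyond the body's +x end, on the middle line. x points to the cap, z up. The larger flask nearby is not to be used.
- flask: The same small flask; origin at the centre of its underside, 13 mm below flask_center, same axes.
- bed (a point): Where flask_center lies once clamped: on the stage's middle line, 13 mm above its flat black bed (190 by 110 mm, fixed, bed top 50 mm above the bench). Stage axes: +x from the jaw to the fixed fork, z up; the cap points to +x, the knob's end is at -x. Beside the flask's long sides the bed is free (two 6 mm high jaw rails end at x = -26 mm).
- fork (a point): Middle of the fixed fork, in the plane of its two prong faces, 31 mm to +x of bed, same axes. The aluminium prongs are 12 mm thick in x, 22 mm high above the bed, and reach from 18 to 30 mm either side of the middle line. The flask's body stops against them, neck and cap between them.
- jaw_face (a point): Centre of the pressing face (66 mm wide, 0.5 to 24.5 mm above the bed) of the moving aluminium jaw, 14 mm thick, on the flask's -x side. It slides along the stage's +x, 6 mm for each radian that the collar turns clockwise. At the start it is at x = -46 to -38 mm from bed, so there are 7 to 15 mm of play for the flask.
- jaw: The moving jaw; origin on its face at the lower edge, axes of the stage. The screw is self-locking: the jaw stays where it is left.
- spindle: Steel collar (40 mm across, 6 thick) on the screw, under the knob; it turns with the screw. Origin on the axis at its underside, 92 mm to -x of bed and 34 mm above the bed top. z is the screw's axis, outwards, tilted 35 degrees from vertical and leaning to the stage's -x. x passes through a black mark on its face. Turning the screw takes about 0.3 N m while it runs free.
- knob_grip (a point): Where to grip the grey fluted round knob: on its axis, 32 mm out from the collar's underside. The knob is 32 mm across and spans 8 to 46 mm out. z is the axis, outwards. Grip it with the tool along the axis, at any angle about it, finger tips at least 8 mm out. Clockwise seen from outside, looking down on the knob, tightens. Turned back while gripped it loosens: open the fingers first.
- knob_top (a point): Centre of the knob's end face. Knob and collar turn together until the flask is pinched (1.2 to 2.6 rad); then the torque rises from 0.3 to about 0.5 N m and the clutch gives way, clicking every 30 degrees: the knob turns on the still collar. Stopping with the knob held, 0.22 to 0.3 N m stays wound up while the screw still runs, but under 0.18 N m once the clutch has slipped.
- knob_mark (a point): End of a white line on the knob: 16 mm from the axis, 46 mm out from the collar's underside. At the start it is in line with the collar's black mark (the collar's +x). How far it lies clockwise of that mark is the slip: wanted between about 20 and 90 degrees (1 to 3 clicks).
- big_flask: Large clear culture flask lying on the bench, 110 by 82 by 36 mm, a bystander.
- bottle: Amber bottle, 68 mm across, 145 mm high, standing on the bench, a bystander.
- dish: Small round glass dish, 90 mm across, 16 mm high, a bystander.
- pen: Dark marker pen, 125 mm long, 14 mm thick, lying on the bench near the robot, a bystander.
There are look-alikes about, which are no part of the job. Leave any green or yellow look-alike of the flask alone. Leave any turquoise look-alike of the part that bears bed alone.

How it is judged:
On the way, in this order (a step that is already met when the one before it is completed fails the run):
1. the flask lies flat on the bed between jaw and fork, neck in the fork, released, and the knob has not slipped yet (x of flask_center in the frame of bed between -0.017 and 0.003 m and y of flask_center in the frame of bed between -0.007 and 0.007 m and z of flask_center in the frame of bed between -0.003 and 0.003 m and contact force between the fingers and flask below 0.3 N and y of knob_mark in the frame of spindle between -0.0035 and 0.0035 m), for 0.2 s.
2. the jaw presses on the flask and the knob has slipped at least 20 degrees clockwise on its collar (contact force between jaw and flask above 8 N and y of knob_mark in the frame of spindle below -0.0055 m), for 0.1 s.
At the end, for the whole second after the job is handed in: The flask lies flat and still on the bed against the fork: within 3 mm along the stage, 7 mm across, 3 mm in height, in line within 0.08 rad; the jaw presses it with over 8 N; the knob has slipped at least 20 degrees clockwise on its collar, and never over 110 (all of step 2 and x of flask_center in the frame of bed between -0.003 and 0.003 m and y of flask_center in the frame of bed between -0.007 and 0.007 m and z of flask_center in the frame of bed between -0.003 and 0.003 m and angle between the x axis of flask_center and the x axis of bed, either way round below 0.08 rad and linear speed of flask below 0.01 m/s); the robot touches nothing.
It fails at once if the knob slips more than 110 degrees on its collar (x of knob_mark in the frame of spindle below -0.0055 m).
It fails at once if the small flask is tipped more than 0.5 rad (angle between flask's own z axis and vertical above 0.5 rad).
It fails at once if the big flask, the bottle, the dish or the pen is moved more than 30 mm (distance of any of big_flask, bottle, dish, pen from where it was at the start of the episode above 0.03 m).
It also fails if it takes over 67 s, if anything falls off the work surface, if the arm or the gripper's body presses on something with over 40 N, if the wrist force passes 120 N, or if a joint passes its speed limit or range.

### The arm

A 6-joint arm with a two-finger parallel gripper is mounted at the origin on the work surface. World frame = base frame: x ahead of the robot, y to its left, z up, the work surface at z = 0. Lengths are in m, angles in rad, forces in N, time in s.
With the tool pointing down it reaches from about 0.425 to 0.925 m from the base axis. Payload 12.5 kg.
Tool frame: the origin (TCP) lies on the centre line of the jaws, within the pads' length; the fingertips stand 17 mm ahead of it and the grasp point (between the pads) lies 2 mm behind it (arm.tip_reach is the distance from the TCP to the fingertips, in m); z points along the fingers, y is the direction in which the jaws open and shut (so a half turn about z gives the same grasp; the last joint's range is limited). The gripper opens to 85 mm and grips with 20 to 120 N. Pads are 22 mm wide; open, the fingers measure 114 mm over their backs; the gripper's body (76 mm by 85 mm) begins 54 mm behind the grasp point. The pads swing forward as they close: fully open they stand 13 mm farther back than shut.
Start: joints at [1.226, 0.491, 1.559, -0, 1.092, -0.106], TCP at [0.148, 0.607, 0.248] pointing down, gripper open.
Joint ranges: [-3.1, 3.1], [-0.84, 2.19], [0.05, 2.79], [-1.13, 4.28], [0.06, 2.93], [-2.69, 2.69]. Speed limits (rad/s): [2.22, 2.22, 2.79, 3.14, 3.14, 3.14].

### API

Orientations are given as a rotation vector (axis times angle).
In Python, from workcell import arm gives the robot as it stands. The module is installed in compiled form; this text tells all that it offers.
- The arm moves only by the tool arm_command, never from a script. Its argument "steps" is a list of rows, each an object with "xyz": the shift along the tool's x, y, z in cm, a list of three; "rot": the turn, a rotation vector about the tool's x, y, z in rad, a list of three. In form: [{"xyz": [tx, ty, tz], "rot": [rx, ry, rz]}, ...]. A call has 1 to 20 rows; each row is the pose to reach, as a shift and turn from the pose commanded when the call began, along the tool's axes at that moment; what a row does not reach only later rows make up. A row lasts 1/10 s, in which the tool goes at most 50 mm and 8.59 degrees, less where a joint would pass 70% of its speed; a pose out of reach is approached as far as the arm can. A call with a gripper value outside its range is refused whole. "claw" is the opening, from 0 (shut) to 1 (fully open), set as the call begins (left out, the last holds). The fingers move at their own pace and stop on an object; the grip force is fixed at half the most. Time passes only in rows, so rows that repeat a pose let the fingers close. It gives the time, the measured TCP pose, the force and the opening at its end, in the units of the state.
- arm.sense(): the state, without advancing time (a new reading comes with each control period).
- arm.grab_frame(name): name is "side" or "top"; returns a dict with "img" (384x512x3 uint8, red, green, blue), "intrinsics" (3x3 intrinsics, pixels), "R" (3x3) and "t" (3): a world point X has camera coordinates R X + t. Camera axes: x right, y down, z forward; pixel columns grow to the right and rows downward; lengths in m; the calibration is good to about 2 mm. A picture is of the moment at which its call begins. There is no depth.
- arm.job_done(): hands the job in, once; it reports no verdict.
The state is a dict: "time": time; "qpos": joint angles; "qvel": joint speeds; "joint_torque": joint torques, N m; "ee_pos": TCP position; "ee_rot": TCP orientation; "contact_force": force on the tool from outside, world axes, zero at the start; "moment": the same for the moment, N m; "finger_gap": opening from 0.0 (shut) to 1.0 (fully open).
Only numpy, scipy, OpenCV 4.12 (cv2) and the standard library are available. Lean on these libraries where they do the work, as an engineer would, in place of code of your own. Each camera call takes 0.05 s, during which the arm holds its last target.

## Working session

There is one attempt and no reset: what is moved stays moved. The work goes in short steps, Python scripts to look and compute and a tool call to move; the robot and the scene stay as the last step left them, time stands still between calls to the robot, and variables do not carry over. Pictures are saved under pics/ and viewed, and the job is handed in when it is done.

Besides the shell and the picture viewer there is one more tool, called after "Emit:" as name([rows], argument=value, ...), one row to a line, values as JSON. arm_command: Moves the arm, as the interface text tells. Its arguments: {"type":"object","properties":{"steps":{"type":"array","items":{"type":"object","properties":{"xyz":{"type":"array","items":{"type":"number"}},"rot":{"type":"array","items":{"type":"number"}}}}},"claw":{"type":"number"}},"required":["steps"]}

```bash
mkdir -p pics; cat > h.py <<'E'
import numpy as np, cv2, json
from workcell import arm
def save(n,fn):
    f=arm.grab_frame(n); cv2.imwrite('pics/%s.png'%fn,f['img'][:,:,::-1])
    np.savez('pics/%s.npz'%fn,**{k:np.array(v) for k,v in f.items()}); return f
def load(fn): return np.load('pics/%s.npz'%fn)
def ray(f,u,v):
    K=f['intrinsics'];R=f['R'];t=f['t']
    d=R.T@np.linalg.solve(K,[u,v,1]); return -R.T@t,d
def onz(f,u,v,z):
    c,d=ray(f,u,v); return c+d*(z-c[2])/d[2]
def proj(f,X):
    p=f['R']@np.array(X)+f['t']; q=f['intrinsics']@p; return q[:2]/q[2]
def tri(fa,a,fb,b):
    c1,d1=ray(fa,*a);c2,d2=ray(fb,*b);d1=d1/np.linalg.norm(d1);d2=d2/np.linalg.norm(d2)
    s=np.linalg.lstsq(np.c_[d1,-d2],c2-c1,rcond=None)[0]
    p,q=c1+s[0]*d1,c2+s[1]*d2; return (p+q)/2,np.linalg.norm(p-q)
E
python3 - <<'E'
from h import *
print(arm.sense())
for n in('side','top'):
    f=save(n,n+'0'); print(n,f['intrinsics'],-f['R'].T@f['t'],f['R'])
E
```

```text
{'time': 0.0, 'qpos': array([ 1.22641157e+00,  4.91600387e-01,  1.55944250e+00,  3.26803764e-06,
        1.09171644e+00, -1.05599388e-01]), 'qvel': array([ 5.41636398e-04,  2.99025986e-04,  6.58658755e-04, -7.85636596e-05,
        9.04806202e-04, -7.11846099e-05]), 'joint_torque': array([ 1.78758208e-03, -6.18462253e+01, -2.61591107e+01, -6.76345644e-05,
        4.09461383e-03, -3.87466059e-07]), 'ee_pos': array([0.14773385, 0.60707763, 0.24770476]), 'ee_rot': array([-3.74163650e-01, -3.11896612e+00,  1.78525676e-03]), 'contact_force': array([-0.07945096, -0.1644783 ,  0.0076428 ]), 'moment': array([-0.01327853, -0.06064215,  0.07131197]), 'finger_gap': 0.9992537566021531}
side [[402.83365823   0.         257.19063441]
 [  0.         402.83365823 185.06835488]
 [  0.           0.           1.        ]] [0.33871836 0.61401244 0.87041366] [[-0.95059736 -0.31039781  0.00422563]
 [-0.24322435  0.73628142 -0.63145197]
 [ 0.19289006 -0.60128435 -0.77540348]]
top [[448.67912431   0.         253.6633819 ]
 [  0.         448.67912431 183.31607425]
 [  0.           0.           1.        ]] [0.30892848 0.05259448 1.30239245] [[-0.02263504 -0.99957562  0.01833657]
 [-0.98303895  0.01891422 -0.18241894]
 [ 0.1819947  -0.02215462 -0.9830499 ]]
```

View pics/side0.png

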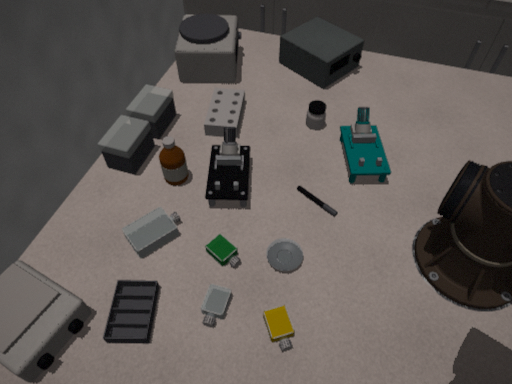

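View pics/top0.png

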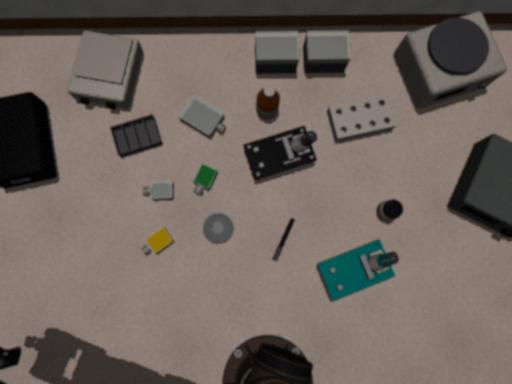

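Candidates for the flask:
- Clear small one at top (160,190), side (217,302).
- Green at top (205,178).
- Yellow at top (158,240).
- Big clear one at top (203,115).

The small clear one fits. For the stage there is a black one at top (280,153) and a turquoise one at top (357,270), and the black one fits. I'll confirm both in enlarged crops.

```bash
python3 - <<'E'
from h import *
a=cv2.imread('pics/side0.png');b=cv2.imread('pics/top0.png')
def crop(im,x,y,w,h,s): return cv2.resize(im[y:y+h,x:x+w],None,fx=s,fy=s,interpolation=cv2.INTER_CUBIC)
o=np.hstack([crop(a,190,275,50,60,8),crop(b,135,170,50,60,8)]);cv2.imwrite('pics/c_fl.png',o)
o=np.hstack([crop(a,200,120,60,85,6.5),crop(b,238,118,85,85*65//60*60//65,4.7)[:552]]) if 0 else None
s1=crop(a,200,120,60,85,6);s2=crop(b,238,120,85,65,4.8)
c=np.zeros((520,s1.shape[1]+s2.shape[1],3),np.uint8);c[:s1.shape[0],:s1.shape[1]]=s1;c[:s2.shape[0],s1.shape[1]:]=s2
cv2.imwrite('pics/c_st.png',c)
E
```

```text
(no output)
```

View pics/c_fl.png

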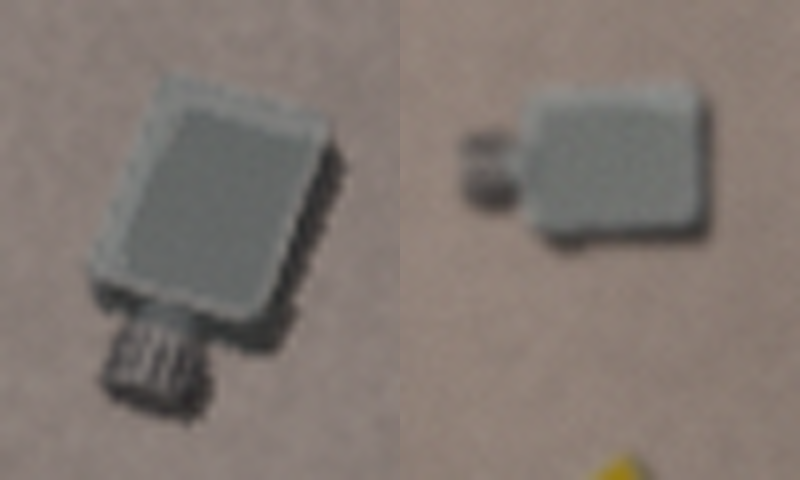

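View pics/c_st.png

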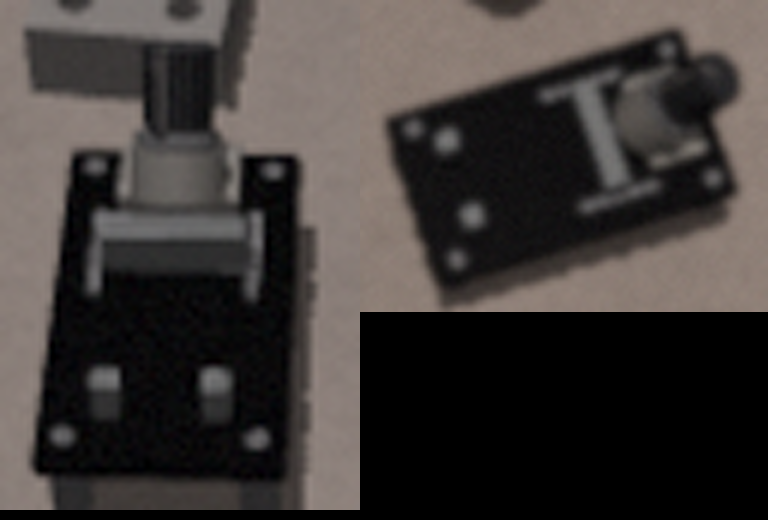

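The small clear flask is confirmed, with its cap towards world +y. The black stage is confirmed too, with its fork towards world +y and its knob at the -y end. Next I'll measure them.

```bash
python3 - <<'E'
from h import *
S=load('side0');T=load('top0')
# black plate masks
for nm,f,roi in(('top',T,(235,115,90,75)),('side',S,(198,135,60,72))):
    x,y,w,h=roi; im=f['img'][y:y+h,x:x+w]; g=im.max(2).astype(np.uint8)
    m=(g<45).astype(np.uint8)*255
    m=cv2.morphologyEx(m,cv2.MORPH_CLOSE,np.ones((9,9)))if 0 else m
    cs,_=cv2.findContours(m,cv2.RETR_EXTERNAL,cv2.CHAIN_APPROX_NONE)
    c=max(cs,key=cv2.contourArea); hull=cv2.convexHull(c); ap=cv2.approxPolyDP(hull,2.5,True)[:,0]+[x,y]
    print(nm,ap.tolist(),g.min(),np.median(g))
    for p in ap: print('  ',p,onz(f,*p,0.05).round(4))
# manual
mt=[(243.8,144.6),(304.7,126.25),(316.1,159.6),(255.7,179)]
P=[onz(T,*p,.05) for p in mt]; print(np.array(P).round(4),[np.linalg.norm(P[i]-P[i-1]).round(4) for i in range(4)])
ms=[(200+75/6,120+152/6),(200+298/6,120+157/6),(200+287/6,120+470/6),(200+38/6,120+470/6)]
P=[onz(S,*p,.05) for p in ms]; print(np.array(P).round(4),[np.linalg.norm(P[i]-P[i-1]).round(4) for i in range(4)])
for a in[(256.1,149.2),(261.3,164.6)]: print('prong top',onz(T,*a,.072).round(4))
for a in[(200+104/6,120+379/6),(200+215/6,120+380/6)]: print('prong side',onz(S,*a,.072).round(4))
# flask: top face corners, crop/8
ft=[(135+(530-400)/8,170+88/8),(135+(702-400)/8,170+83/8),(135+(703-400)/8,170+228/8),(135+(533-400)/8,170+228/8)]
fs=[(190+170/8,275+72/8),(190+330/8,275+120/8),(190+265/8,275+320/8),(190+93/8,275+263/8)]
for f,q in((T,ft),(S,fs)):
    P=np.array([onz(f,*p,.026) for p in q]); print('flask',P.round(4).tolist(),P.mean(0).round(4),[np.linalg.norm(P[i]-P[i-1]).round(4) for i in range(4)])
print('cap',onz(T,135+(488-400)/8,170+168/8,.02),onz(S,190+160/8,275+358/8,.02))
E
```

```text
top [[314, 134], [315, 159], [312, 162], [257, 180], [254, 178], [245, 145], [302, 127]] 10 135.0
   [314 134] [ 0.6831 -0.1543  0.05  ]
   [315 159] [ 0.6085 -0.1536  0.05  ]
   [312 162] [ 0.5998 -0.1446  0.05  ]
   [257 180] [0.5502 0.0147 0.05  ]
   [254 178] [0.5562 0.0231 0.05  ]
   [245 145] [0.6536 0.0468 0.05  ]
   [302 127] [ 0.7049 -0.1202  0.05  ]
side [[248, 146], [245, 204], [210, 205], [206, 190], [212, 146]] 0 65.0
   [248 146] [ 0.6123 -0.1505  0.05  ]
   [245 204] [0.5529 0.0462 0.05  ]
   [210 205] [0.6357 0.0768 0.05  ]
   [206 190] [0.664  0.0353 0.05  ]
   [212 146] [ 0.7097 -0.1183  0.05  ]
[[ 0.6549  0.0502  0.05  ]
 [ 0.707  -0.1282  0.05  ]
 [ 0.6067 -0.1567  0.05  ]
 [ 0.5532  0.0183  0.05  ]] [np.float64(0.1066), np.float64(0.1859), np.float64(0.1043), np.float64(0.183)]
[[ 0.7093 -0.1212  0.05  ]
 [ 0.6076 -0.1514  0.05  ]
 [ 0.5519  0.0269  0.05  ]
 [ 0.6527  0.0602  0.05  ]] [np.float64(0.19), np.float64(0.1061), np.float64(0.1868), np.float64(0.1061)]
prong top [0.6347 0.0157 0.072 ]
prong top [0.5898 0.0022 0.072 ]
prong side [0.6363 0.021  0.072 ]
prong side [0.5911 0.0066 0.072 ]
flask [[0.5577, 0.3191, 0.026], [0.5584, 0.2573, 0.026], [0.5054, 0.2564, 0.026], [0.5066, 0.317, 0.026]] [0.532  0.2874 0.026 ] [np.float64(0.0511), np.float64(0.0618), np.float64(0.0529), np.float64(0.0607)]
flask [[0.5578, 0.2647, 0.026], [0.51, 0.2642, 0.026], [0.5067, 0.323, 0.026], [0.5566, 0.3228, 0.026]] [0.5328 0.2937 0.026 ] [np.float64(0.0581), np.float64(0.0478), np.float64(0.0589), np.float64(0.0499)]
cap [0.52977472 0.33484705 0.02      ] [0.53079584 0.33937088 0.02      ]
```

```bash
cat >> h.py <<'E'
from scipy.spatial.transform import Rotation as Ro
def pose():
    s=arm.sense(); return np.array(s['ee_pos']),Ro.from_rotvec(s['ee_rot']),s
def togo(P,Rm):
    """target pos & Rotation -> shift (cm) and rotvec in present tool axes (from measured pose)"""
    p,R,s=pose(); return (R.inv().apply(np.array(P)-p)*100).round(2),(R.inv()*Rm).as_rotvec().round(3)
E
python3 - <<'E'
from h import *
p,R,s=pose(); print(arm.tip_reach,R.as_matrix().round(3))
S=load('side0');T=load('top0'); o=.44
C=[]
for f,q,z in((T,[(243.8,144.6),(304.7,126.25),(316.1,159.6),(255.7,179)],.05),(S,[(212.5,145.3),(249.7,146.2),(247.8,198.3),(206.3,198.3)],.05),
 (T,[(256.1,149.2),(261.3,164.6)],.072),(S,[(217.33,183.2),(235.83,183.33)],.072),
 (T,[(151.25,181),(172.75,180.4),(172.9,198.5),(151.6,198.5)],.026),(S,[(211.25,284),(231.25,290),(223.1,315),(201.6,307.9)],.026),
 (T,[(146,191)],.013),(S,[(210,319.7)],.02)):
    P=np.array([onz(f,a-o,b-o,z) for a,b in q]); print(P.mean(0).round(4))
# jaw face top edge (z=.0745): side crop y 240/6? and knob
for q in[(200+98/6,120+237/6),(200+248/6,120+240/6)]: print('jaw side',onz(S,q[0]-o,q[1]-o,.0745).round(4))
for q in[(238+(573-360)/4.8,120+85/4.8),(238+(605-360)/4.8,120+192/4.8)]: print('jaw top',onz(T,q[0]-o,q[1]-o,.0745).round(4))
bed=np.array([.6135+.0108,.0122-.0354,.063]);u=np.array([np.cos(np.radians(107)),np.sin(np.radians(107)),0])
ax=-u*np.sin(np.radians(35))+np.array([0,0,np.cos(np.radians(35))])
sp=bed-.092*u; sp[2]=.084
for d in(0,6,8,32,46): X=sp+ax*d/1e3; print(d,X.round(3),proj(T,X).round(1),proj(S,X).round(1))
E
```

```text
0.017 [[-0.972  0.237 -0.   ]
 [ 0.237  0.972 -0.001]
 [ 0.    -0.001 -1.   ]]
[ 0.6318 -0.0529  0.05  ]
[ 0.6321 -0.0475  0.05  ]
[0.6136 0.0102 0.072 ]
[0.6153 0.0128 0.072 ]
[0.5333 0.2887 0.026 ]
[0.5341 0.2931 0.026 ]
[0.5323 0.3377 0.013 ]
[0.5321 0.3387 0.02  ]
jaw side [ 0.6701 -0.0541  0.0745]
jaw side [ 0.6057 -0.0734  0.0745]
jaw top [ 0.6677 -0.0584  0.0745]
jaw top [ 0.6024 -0.075   0.0745]
0 [ 0.651 -0.111  0.084] [301.1 141.7] [229.8 143.8]
6 [ 0.652 -0.114  0.089] [302.5 140.8] [229.8 141.6]
8 [ 0.653 -0.116  0.091] [302.9 140.5] [229.8 140.9]
32 [ 0.657 -0.129  0.11 ] [308.5 137.1] [229.7 132.2]
46 [ 0.659 -0.136  0.122] [311.9 135. ] [229.7 127. ]
```

```bash
cat >> h.py <<'E'
def down(yaw):
    c,s=np.cos(np.radians(yaw)),np.sin(np.radians(yaw)); return Ro.from_matrix(np.array([[c,s,0],[s,-c,0],[0,0,-1]]))
E
python3 - <<'E'
from h import *
print(togo([.5335,.291,.12],down(91)))
E
```

```text
(array([-44.96, -21.58,  12.79]), array([-1.000e-03,  1.000e-03,  1.315e+00]))
```

Emit:
arm_command([
  {"xyz": [-45,-21.6,12.8],"rot": [0,0,1.315]},
  {"xyz": [-45,-21.6,12.8],"rot": [0,0,1.315]},
  {"xyz": [-45,-21.6,12.8],"rot": [0,0,1.315]},
  {"xyz": [-45,-21.6,12.8],"rot": [0,0,1.315]},
  {"xyz": [-45,-21.6,12.8],"rot": [0,0,1.315]},
  {"xyz": [-45,-21.6,12.8],"rot": [0,0,1.315]},
  {"xyz": [-45,-21.6,12.8],"rot": [0,0,1.315]},
  {"xyz": [-45,-21.6,12.8],"rot": [0,0,1.315]},
  {"xyz": [-45,-21.6,12.8],"rot": [0,0,1.315]},
  {"xyz": [-45,-21.6,12.8],"rot": [0,0,1.315]},
  {"xyz": [-45,-21.6,12.8],"rot": [0,0,1.315]},
  {"xyz": [-45,-21.6,12.8],"rot": [0,0,1.315]},
  {"xyz": [-45,-21.6,12.8],"rot": [0,0,1.315]},
  {"xyz": [-45,-21.6,12.8],"rot": [0,0,1.315]},
  {"xyz": [-45,-21.6,12.8],"rot": [0,0,1.315]},
  {"xyz": [-45,-21.6,12.8],"rot": [0,0,1.315]},
], claw=1)

```text
time: 1.7
ee_pos: [0.5334, 0.2918, 0.1207]
ee_rot: [2.201, 2.242, 0.001]
contact_force: [0.1, 0.4, 0.1]
finger_gap: 1.002
```

```bash
python3 - <<'E'
from h import *
p,R,s=pose(); print(s['time'],p,s['qpos'].round(3),togo([.5335,.291,.12],down(91)))
for n in('side','top'):
    f=save(n,n+'1'); c=proj(f,p+R.apply([0,0,.017])); print(c)
    for dy in(-.0425,.0425): print('tip',dy,proj(f,p+R.apply([0,dy,.006])).round(1))
    x,y=int(c[0])-40,int(c[1])-40; cr=cv2.resize(f['img'][y:y+80,x:x+80,::-1],None,fx=5,fy=5,interpolation=cv2.INTER_CUBIC)
    cv2.imwrite('pics/c1%s.png'%n,cr); print(x,y)
a,b=[cv2.imread('pics/c1%s.png'%n) for n in('side','top')]; cv2.imwrite('pics/c1.png',np.hstack([a,b]))
E
```

```text
1.7 [0.53335562 0.29183727 0.12072927] [0.392 0.616 1.724 0.    0.801 0.373] (array([-0.08,  0.01,  0.07]), array([ 0.   , -0.   ,  0.001]))
[214.13016411 282.42850039]
tip -0.0425 [233.5 285.8]
tip 0.0425 [194.3 274.4]
174 242
[155.26823749 184.26081669]
tip -0.0425 [154.5 199.2]
tip 0.0425 [154.4 168. ]
115 144
```

View pics/c1.png

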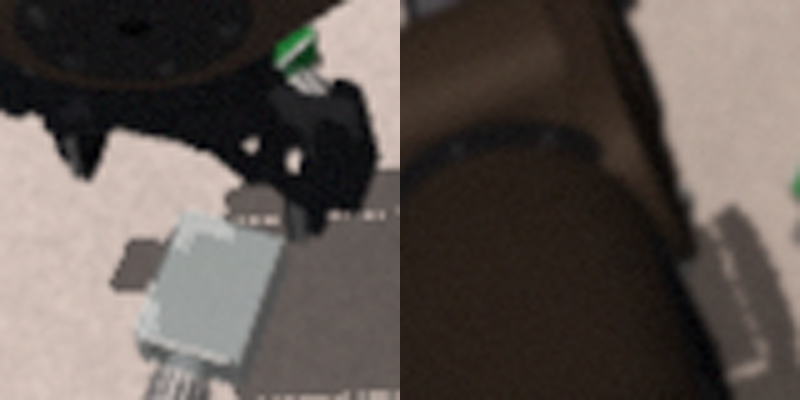

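```bash
python3 - <<'E'
from h import *
p,R,s=pose(); f=load('side1')
for z in(.004,.010,.017):
  for x in(-.011,.011):
    print(z,x,[proj(f,p+R.apply([x,dy,z])).round(1).tolist() for dy in(-.057,-.0425,.0425,.057)])
E
```

```text
0.004 -0.011 [[242.0, 282.3], [235.2, 280.4], [196.2, 269.1], [189.7, 267.2]]
0.004 0.011 [[238.5, 292.2], [231.6, 290.1], [192.0, 278.5], [185.4, 276.6]]
0.01 -0.011 [[242.1, 283.6], [235.3, 281.7], [196.5, 270.5], [190.0, 268.6]]
0.01 0.011 [[238.6, 293.4], [231.7, 291.4], [192.4, 279.8], [185.8, 277.9]]
0.017 -0.011 [[242.2, 285.2], [235.4, 283.2], [196.9, 272.0], [190.5, 270.2]]
0.017 0.011 [[238.7, 294.9], [231.9, 292.9], [192.8, 281.4], [186.3, 279.4]]
```

Emit:
arm_command([
  {"xyz": [-0.1,0,3],"rot": [0,0,0]},
  {"xyz": [-0.1,0,6],"rot": [0,0,0]},
  {"xyz": [-0.1,0,8],"rot": [0,0,0]},
  {"xyz": [-0.1,0,8.5],"rot": [0,0,0]},
  {"xyz": [-0.1,0,8.5],"rot": [0,0,0]},
])

```text
time: 2.3
ee_pos: [0.5338, 0.2901, 0.035]
ee_rot: [-2.202, -2.24, 0.001]
contact_force: [-0.2, 0.5, 1.2]
finger_gap: 1.001
```

```bash
python3 - <<'E'
from h import *
p,R,s=pose(); print(p,s['contact_force']); f=save('side','side2')
cv2.imwrite('pics/c2.png',cv2.resize(f['img'][240:340,165:265,::-1],None,fx=6,fy=6,interpolation=cv2.INTER_CUBIC))
for z in(.004,.010,.017):
  for x in(-.011,.011):
    print(z,x,[((proj(f,p+R.apply([x,dy,z]))-[165,240]+.4)*6).round(0).tolist() for dy in(-.057,-.0425,.0425,.057)])
E
```

```text
[0.53380329 0.29005759 0.03502551] [-0.21810074  0.50732761  1.20056416]
0.004 -0.011 [[471.0, 357.0], [433.0, 346.0], [217.0, 282.0], [181.0, 271.0]]
0.004 0.011 [[452.0, 413.0], [414.0, 402.0], [194.0, 335.0], [157.0, 324.0]]
0.01 -0.011 [[472.0, 364.0], [434.0, 353.0], [218.0, 289.0], [182.0, 278.0]]
0.01 0.011 [[452.0, 420.0], [414.0, 408.0], [196.0, 342.0], [159.0, 331.0]]
0.017 -0.011 [[472.0, 372.0], [435.0, 361.0], [220.0, 297.0], [185.0, 286.0]]
0.017 0.011 [[453.0, 427.0], [415.0, 416.0], [198.0, 350.0], [162.0, 339.0]]
```

View pics/c2.png

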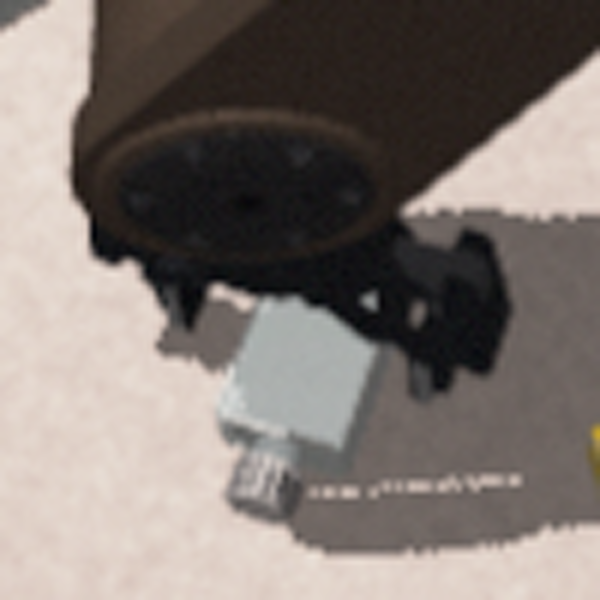

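Emit:
arm_command([
  {"xyz": [0.1,0,1.0],"rot": [0,0,0]},
  {"xyz": [0.1,0,1.7],"rot": [0,0,0]},
  {"xyz": [0.1,0,1.7],"rot": [0,0,0]},
])

```text
time: 2.65
ee_pos: [0.5337, 0.2909, 0.0176]
ee_rot: [-2.202, -2.24, 0.001]
contact_force: [-0.6, -0.0, 0.6]
finger_gap: 1.0
```

Emit:
arm_command([
  {"xyz": [0,0,0],"rot": [0,0,0]},
  {"xyz": [0,0,0],"rot": [0,0,0]},
  {"xyz": [0,0,0],"rot": [0,0,0]},
  {"xyz": [0,0,0],"rot": [0,0,0]},
  {"xyz": [0,0,0],"rot": [0,0,0]},
  {"xyz": [0,0,0],"rot": [0,0,0]},
], claw=0.3)

```text
time: 3.25
ee_pos: [0.5342, 0.2911, 0.0189]
ee_rot: [2.202, 2.24, 0.002]
contact_force: [-1.0, 0.3, 6.2]
finger_gap: 0.572
```

Emit:
arm_command([
  {"xyz": [0,0,-1],"rot": [0,0,0]},
  {"xyz": [0,0,-3],"rot": [0,0,0]},
  {"xyz": [0,0,-6],"rot": [0,0,0]},
  {"xyz": [0,0,-9],"rot": [0,0,0]},
  {"xyz": [0,0,-12],"rot": [0,0,0]},
  {"xyz": [0,0,-13],"rot": [0,0,0]},
  {"xyz": [0,0,-13],"rot": [0,0,0]},
])

```text
time: 3.95
ee_pos: [0.5342, 0.2911, 0.1497]
ee_rot: [2.202, 2.24, 0.004]
contact_force: [-1.0, -0.3, -0.9]
finger_gap: 0.572
```

```bash
python3 - <<'E'
from h import *
p,R,s=pose(); print(p,s['contact_force'],s['finger_gap'],s['qpos'].round(2))
print(togo([.6268,-.0287,.15],down(107)))
f=save('side','side3'); c=proj(f,p); x,y=int(c[0])-50,int(c[1])-50
cv2.imwrite('pics/c3.png',cv2.resize(f['img'][y:y+100,x:x+100,::-1],None,fx=6,fy=6,interpolation=cv2.INTER_CUBIC))
E
```

```text
[0.53424286 0.29114669 0.14968149] [-1.00721161 -0.26047735 -0.88013266] 0.5724561613459821 [0.39 0.58 1.7  0.   0.86 0.37]
(array([-32.14,   8.71,  -0.04]), array([ 0.003, -0.001, -0.28 ]))
```

View pics/c3.png

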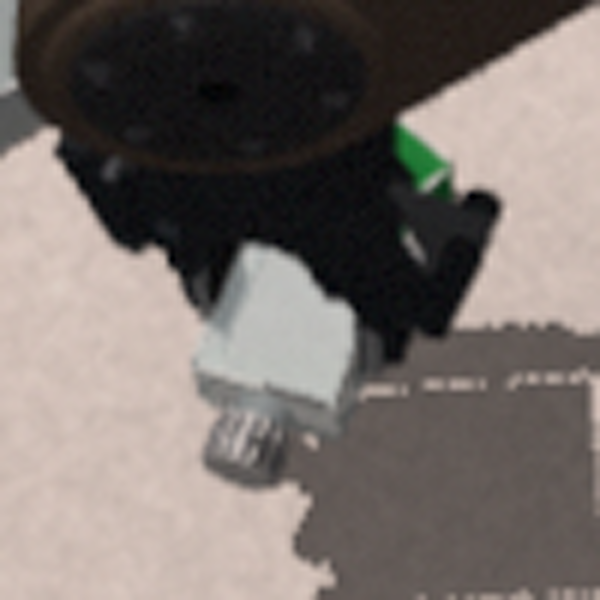

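The flask is held level, with its cap at crop (245,450). Next I'll move it above the bed.

Emit:
arm_command([
  {"xyz": [-4,1.1,0],"rot": [0,0,-0.03]},
  {"xyz": [-8,2.2,0],"rot": [0,0,-0.07]},
  {"xyz": [-12,3.3,0],"rot": [0,0,-0.1]},
  {"xyz": [-16,4.4,0],"rot": [0,0,-0.14]},
  {"xyz": [-20,5.5,0],"rot": [0,0,-0.18]},
  {"xyz": [-24,6.5,0],"rot": [0,0,-0.21]},
  {"xyz": [-28,7.6,0],"rot": [0,0,-0.25]},
  {"xyz": [-31,8.4,0],"rot": [0,0,-0.28]},
  {"xyz": [-32.1,8.7,0],"rot": [0,0,-0.28]},
  {"xyz": [-32.1,8.7,0],"rot": [0,0,-0.28]},
  {"xyz": [-32.1,8.7,0],"rot": [0,0,-0.28]},
])

```text
time: 5.1
ee_pos: [0.6258, -0.0276, 0.1473]
ee_rot: [-1.868, -2.524, 0.001]
contact_force: [-0.3, 0.2, -0.8]
finger_gap: 0.577
```

```bash
python3 - <<'E'
from h import *
p,R,s=pose(); print(s['time'],p,s['qpos'].round(2)); print(togo([.6268,-.0287,.1],down(107)))
f=save('side','side4'); c=proj(f,[.6253,-.0239,.06]); x,y=int(c[0])-50,int(c[1])-50; print(x,y)
cv2.imwrite('pics/c4.png',cv2.resize(f['img'][y:y+100,x:x+100,::-1],None,fx=6,fy=6,interpolation=cv2.INTER_CUBIC))
E
```

```text
5.1 [ 0.62579508 -0.02757689  0.14731221] [-0.15  0.6   1.65  0.    0.88 -0.45]
(array([-0.14,  0.07,  4.73]), array([-0.001, -0.001, -0.   ]))
177 124
```

View pics/c4.png

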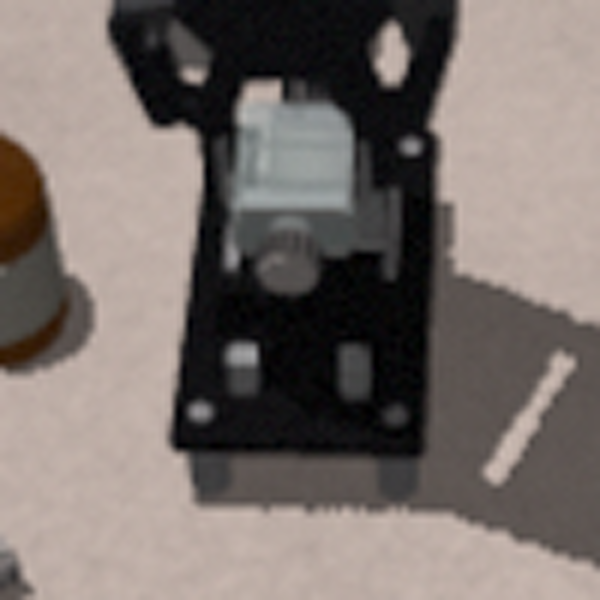

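Emit:
arm_command([
  {"xyz": [-0.1,0.1,2],"rot": [0,0,0]},
  {"xyz": [-0.1,0.1,4],"rot": [0,0,0]},
  {"xyz": [-0.1,0.1,4.8],"rot": [0,0,0]},
  {"xyz": [-0.1,0.1,4.8],"rot": [0,0,0]},
])

```text
time: 5.55
ee_pos: [0.6271, -0.028, 0.0993]
ee_rot: [-1.866, -2.525, 0.001]
contact_force: [0.1, -0.4, -0.2]
finger_gap: 0.57
```

```bash
python3 - <<'E'
from h import *
p,R,s=pose(); print(s['time'],p,s['contact_force']); print(togo([.6268,-.0287,.07],down(107)))
f=save('side','side5'); c=proj(f,[.6253,-.0239,.06]); x,y=int(c[0])-35,int(c[1])-35; print(x,y)
cv2.imwrite('pics/c5.png',cv2.resize(f['img'][y:y+70,x:x+70,::-1],None,fx=8,fy=8,interpolation=cv2.INTER_CUBIC))
def q(X): return ((proj(f,X)-[x,y]+.4375)*8).round(0).tolist()
# flask features predicted w/ TCP at flask centre
zb=p[2]-.0189
for n,X in dict(fr_top_l=(.031,.025,.026),fr_top_r=(.031,-.025,.026),fr_bot_l=(.031,.025,0),fr_bot_r=(.031,-.025,0),cap_end=(.055,0,.013),cap_bot=(.055,0,.001)).items():
    w=R.apply([X[0],X[1],0])+[p[0],p[1],zb+X[2]]; print(n,q(w))
bed=np.array([.6253,-.0239,.05]);u=R.apply([1,0,0]);v=R.apply([0,1,0])
for sx in(1,-1): print('prong',[q(bed+u*a+v*sx*b+[0,0,.022]) for a in(.031,.043) for b in(.018,.03)])
E
```

```text
5.55 [ 0.62706655 -0.02801152  0.09934176] [ 0.14161996 -0.36452033 -0.16579777]
(array([-0.06, -0.04,  2.93]), array([-0.002, -0.001,  0.001]))
192 139
fr_top_l [196.0, 255.0]
fr_top_r [355.0, 258.0]
fr_bot_l [202.0, 309.0]
fr_bot_r [358.0, 311.0]
cap_end [273.0, 341.0]
cap_bot [275.0, 366.0]
prong [[226.0, 336.0], [189.0, 336.0], [223.0, 365.0], [186.0, 365.0]]
prong [[338.0, 338.0], [375.0, 339.0], [336.0, 367.0], [373.0, 367.0]]
```

View pics/c5.png

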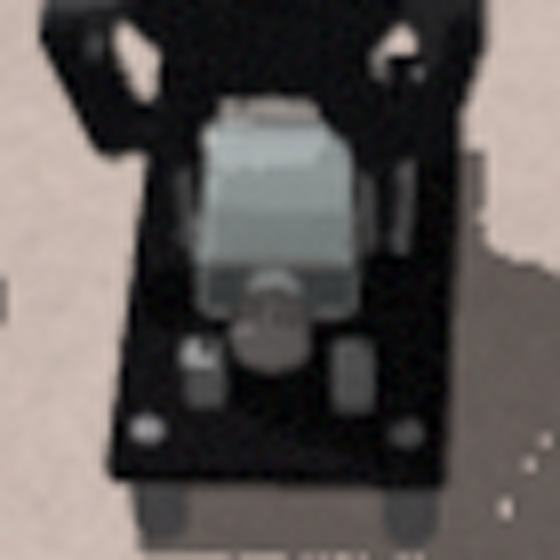

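Emit:
arm_command([
  {"xyz": [-0.1,0,1],"rot": [0,0,0]},
  {"xyz": [-0.1,0,2],"rot": [0,0,0]},
  {"xyz": [-0.1,0,2.6],"rot": [0,0,0]},
  {"xyz": [-0.1,0,2.9],"rot": [0,0,0]},
  {"xyz": [-0.1,0,2.9],"rot": [0,0,0]},
])

```text
time: 6.1
ee_pos: [0.6278, -0.0302, 0.0708]
ee_rot: [-1.868, -2.525, 0.0]
contact_force: [0.5, -0.0, -0.8]
finger_gap: 0.577
```

```bash
python3 - <<'E'
from h import *
p,R,s=pose(); print(s['time'],p,s['contact_force']); 
f=save('side','side6'); x,y=192,139
cv2.imwrite('pics/c6.png',cv2.resize(f['img'][y:y+70,x:x+70,::-1],None,fx=8,fy=8,interpolation=cv2.INTER_CUBIC))
E
```

```text
6.1 [ 0.62780724 -0.03015616  0.07077345] [ 0.54880832 -0.02413397 -0.84876557]
```

View pics/c6.png

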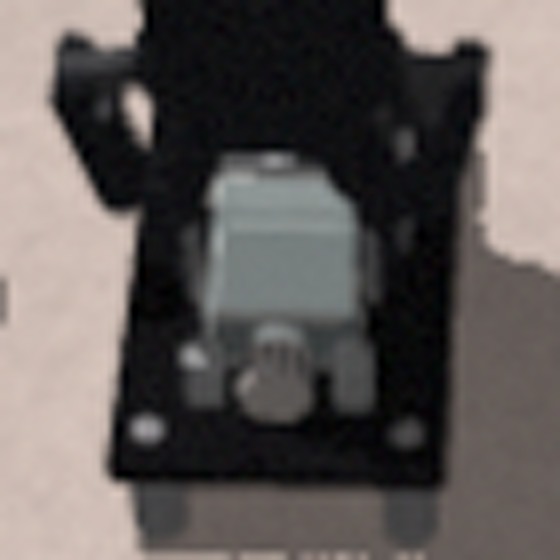

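Emit:
arm_command([
  {"xyz": [0,0,0.1],"rot": [0,0,0]},
  {"xyz": [0,0,0.15],"rot": [0,0,0]},
  {"xyz": [0,0,0.15],"rot": [0,0,0]},
])

```text
time: 6.45
ee_pos: [0.628, -0.0301, 0.0699]
ee_rot: [1.868, 2.526, 0.0]
contact_force: [0.3, -1.1, 0.2]
finger_gap: 0.569
```

Emit:
arm_command([
  {"xyz": [0,0,0.15],"rot": [0,0,0]},
  {"xyz": [0,0,0.15],"rot": [0,0,0]},
  {"xyz": [0,0,0.15],"rot": [0,0,0]},
  {"xyz": [0,0,0.15],"rot": [0,0,0]},
], claw=0.85)

```text
time: 6.85
ee_pos: [0.628, -0.0301, 0.0683]
ee_rot: [1.868, 2.526, 0.0]
contact_force: [0.1, -0.2, -0.3]
finger_gap: 0.849
```

```bash
python3 - <<'E'
from h import *
p,R,s=pose(); print(s['time'],p,s['contact_force'],s['qpos'].round(2)); 
f=save('side','side7'); x,y=192,139
cv2.imwrite('pics/c7.png',cv2.resize(f['img'][y:y+70,x:x+70,::-1],None,fx=8,fy=8,interpolation=cv2.INTER_CUBIC))
E
```

```text
6.85 [ 0.62798645 -0.0301058   0.06834785] [ 0.1272074  -0.21637975 -0.26942473] [-0.15  0.71  1.7   0.    0.73 -0.45]
```

View pics/c7.png

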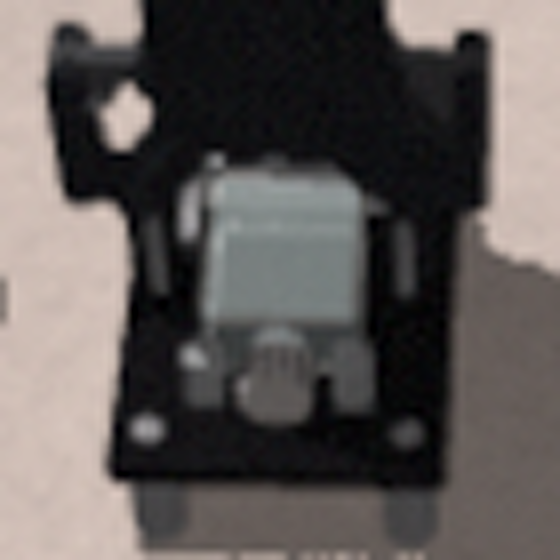

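Flask released between the jaw and fork, with the cap between the prongs at crop (275,385). Now I'll lift clear and plan the knob approach.

Emit:
arm_command([
  {"xyz": [0,0,-2],"rot": [0,0,0]},
  {"xyz": [0,0,-5],"rot": [0,0,0]},
  {"xyz": [0,0,-9],"rot": [0,0,0]},
  {"xyz": [0,0,-13],"rot": [0,0,0]},
  {"xyz": [0,0,-13.5],"rot": [0,0,0]},
])

```text
time: 7.4
ee_pos: [0.6294, -0.0303, 0.2083]
ee_rot: [1.864, 2.52, 0.006]
contact_force: [-0.3, 0.1, -0.2]
finger_gap: 0.851
```

```bash
cat >> h.py <<'E'
r35=np.radians(35)
U=np.array([np.cos(np.radians(107)),np.sin(np.radians(107)),0]);BED=np.array([.6253,-.0239,.063])
AX=-U*np.sin(r35)+np.array([0,0,np.cos(r35)]);SP=BED-.092*U;SP[2]=.084
def knobR(roll):
    z=-AX;x=U*np.cos(r35)+np.array([0,0,np.sin(r35)]);y=np.cross(z,x)
    return Ro.from_matrix(np.c_[x,y,z])*Ro.from_rotvec([0,0,roll])
E
python3 - <<'E'
from h import *
p,R,s=pose(); print(s['time'],p,s['qpos'].round(2))
for roll in(0,-1.9): print(roll,togo(SP+.12*AX,knobR(roll)))
print((R.inv()*knobR(0)).as_rotvec().round(3))
f=save('side','side8')
cv2.imwrite('pics/c8.png',cv2.resize(f['img'][100:220,170:290,::-1],None,fx=5,fy=5,interpolation=cv2.INTER_CUBIC))
E
```

```text
7.4 [ 0.62943823 -0.0302843   0.20830326] [-0.15  0.54  1.59  0.    1.   -0.45]
0 (array([-15.34,  -0.23,   2.65]), array([0.006, 0.614, 0.002]))
-1.9 (array([-15.34,  -0.23,   2.65]), array([-0.576,  0.421, -1.829]))
[0.006 0.614 0.002]
```

View pics/c8.png

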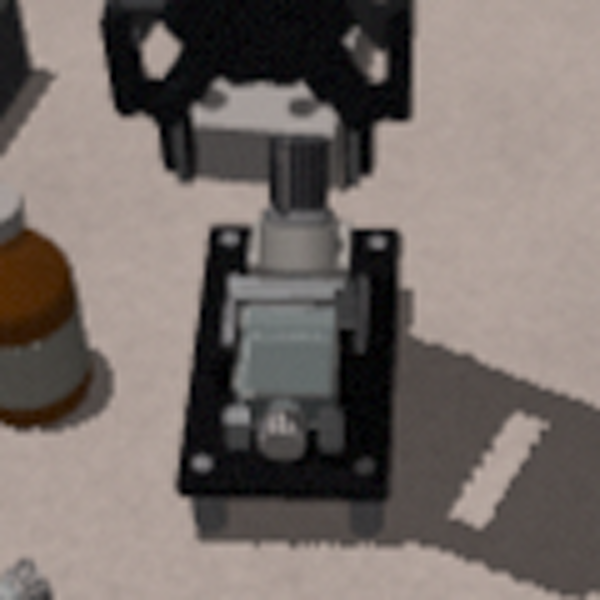

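Emit:
arm_command([
  {"xyz": [-4,0,-1],"rot": [0,0.12,0]},
  {"xyz": [-7,0,-1],"rot": [0,0.25,0]},
  {"xyz": [-10,-0.1,0],"rot": [0,0.37,0]},
  {"xyz": [-13,-0.2,1.5],"rot": [0,0.5,0]},
  {"xyz": [-15.3,-0.2,2.6],"rot": [0,0.614,0]},
  {"xyz": [-15.3,-0.2,2.6],"rot": [0,0.614,0]},
  {"xyz": [-15.3,-0.2,2.6],"rot": [0,0.614,0]},
  {"xyz": [-15.3,-0.2,2.6],"rot": [0,0.614,0]},
], claw=1)

```text
time: 8.25
ee_pos: [0.6707, -0.1761, 0.1771]
ee_rot: [-1.549, -2.095, -0.49]
contact_force: [0.5, 0.3, 0.3]
finger_gap: 1.001
```

```bash
python3 - <<'E'
from h import *
p,R,s=pose(); print(s['time'],p,s['qpos'].round(2),togo(SP+.12*AX,knobR(0)))
for n in('side','top'):
    f=save(n,n+'9')
E
python3 -c "
import cv2,numpy as np
a=cv2.imread('pics/side9.png')[60:240,140:320];b=cv2.imread('pics/top9.png')[70:250,200:380]
cv2.imwrite('pics/c9.png',np.hstack([cv2.resize(i,(400,400),interpolation=2) for i in(a,b)]))"
```

```text
8.25 [ 0.67072899 -0.17613013  0.17712648] [-0.49  0.81  1.24  0.42  1.56 -0.9 ] (array([ 0.14,  0.11, -0.54]), array([-0.001, -0.003,  0.001]))
```

View pics/c9.png

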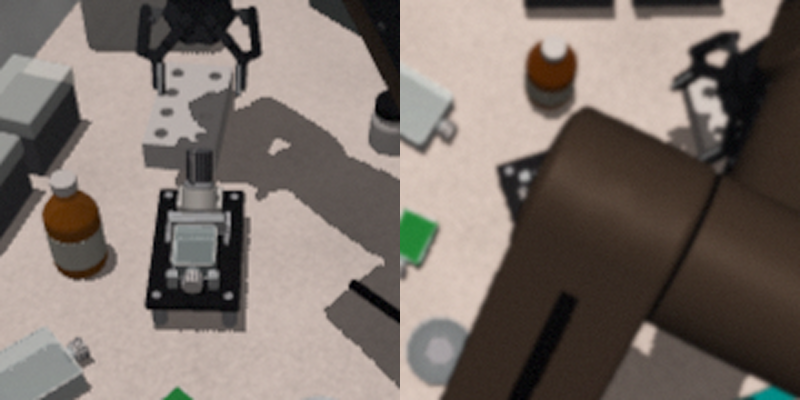

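Emit:
arm_command([
  {"xyz": [0.1,0.1,0],"rot": [0,0,-0.14]},
  {"xyz": [0.1,0.1,0],"rot": [0,0,-0.28]},
  {"xyz": [0.1,0.1,0],"rot": [0,0,-0.42]},
  {"xyz": [0.1,0.1,0],"rot": [0,0,-0.56]},
  {"xyz": [0.1,0.1,0],"rot": [0,0,-0.7]},
  {"xyz": [0.1,0.1,0],"rot": [0,0,-0.84]},
  {"xyz": [0.1,0.1,0],"rot": [0,0,-0.98]},
  {"xyz": [0.1,0.1,0],"rot": [0,0,-1.12]},
  {"xyz": [0.1,0.1,0],"rot": [0,0,-1.26]},
  {"xyz": [0.1,0.1,0],"rot": [0,0,-1.4]},
  {"xyz": [0.1,0.1,0],"rot": [0,0,-1.55]},
  {"xyz": [0.1,0.1,0],"rot": [0,0,-1.55]},
  {"xyz": [0.1,0.1,0],"rot": [0,0,-1.55]},
])

```text
time: 9.65
ee_pos: [0.6716, -0.1752, 0.1786]
ee_rot: [0.395, -2.88, -0.908]
contact_force: [-0.4, -0.4, 0.2]
finger_gap: 0.999
```

```bash
python3 - <<'E'
from h import *
p,R,s=pose(); print(s['time'],p,s['qpos'].round(2),s['contact_force'],s['moment'],togo(SP+.12*AX,knobR(-1.55)),togo(SP+.06*AX,knobR(-1.55)))
f=save('side','side10')
def q(X): return ((proj(f,X)-[180,90]+.4)*6).round(0).tolist()
print(q(SP+.046*AX),q(SP+.008*AX),q(p),[q(p+R.apply([0,d,.004])) for d in(-.0425,.0425)])
cv2.imwrite('pics/c10.png',cv2.resize(f['img'][90:190,180:280,::-1],None,fx=6,fy=6,interpolation=cv2.INTER_CUBIC))
E
```

```text
9.65 [ 0.67161844 -0.1751813   0.17862782] [-0.49  0.81  1.23  0.42  1.56 -2.44] [-0.3958451  -0.39893854  0.17279935] [-0.24986995 -0.07092699 -0.02062044] (array([ 0.01, -0.  , -0.45]), array([ 0.002, -0.   , -0.003])) (array([ 0.01, -0.02,  5.55]), array([ 0.002, -0.   , -0.003]))
[299.0, 223.0] [299.0, 306.0] [298.0, 67.0] [[308.0, 69.0], [288.0, 83.0]]
```

View pics/c10.png

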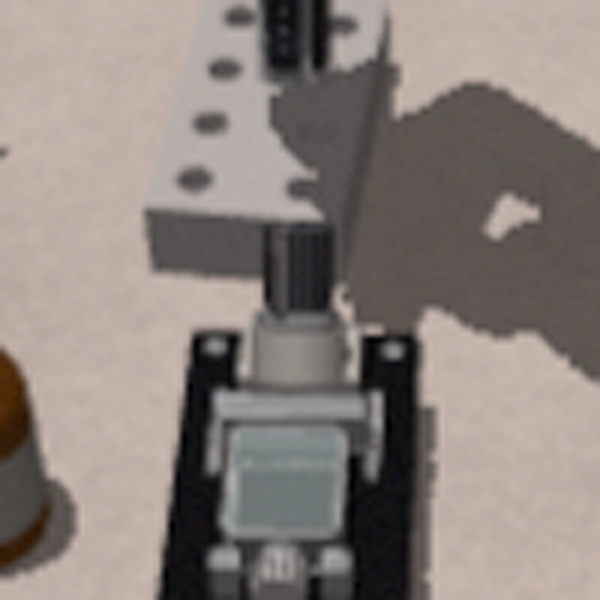

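Emit:
arm_command([
  {"xyz": [0,0,2],"rot": [0,0,0]},
  {"xyz": [0,0,4],"rot": [0,0,0]},
  {"xyz": [0,0,5.5],"rot": [0,0,0]},
  {"xyz": [0,0,5.5],"rot": [0,0,0]},
])

```text
time: 10.1
ee_pos: [0.6615, -0.1443, 0.1316]
ee_rot: [0.396, -2.876, -0.911]
contact_force: [-0.6, 0.1, 0.3]
finger_gap: 1.002
```

```bash
python3 - <<'E'
from h import *
p,R,s=pose(); print(s['time'],p,s['qpos'].round(2),s['contact_force'],togo(SP+.03*AX,knobR(-1.55)))
for n in('side','top'):
    f=save(n,n+'11'); c=proj(f,SP+.04*AX).astype(int); cv2.imwrite('pics/c11%s.png'%n,cv2.resize(f['img'][c[1]-40:c[1]+40,c[0]-40:c[0]+40,::-1],(400,400),interpolation=2))
cv2.imwrite('pics/c11.png',np.hstack([cv2.imread('pics/c11%s.png'%n) for n in('side','top')]))
E
```

```text
10.1 [ 0.66153146 -0.14428212  0.13164606] [-0.46  0.83  1.33  0.43  1.45 -2.46] [-0.55379765  0.14555459  0.3310751 ] (array([-0.06,  0.02,  2.84]), array([ 0.005, -0.003, -0.003]))
```

View pics/c11.png

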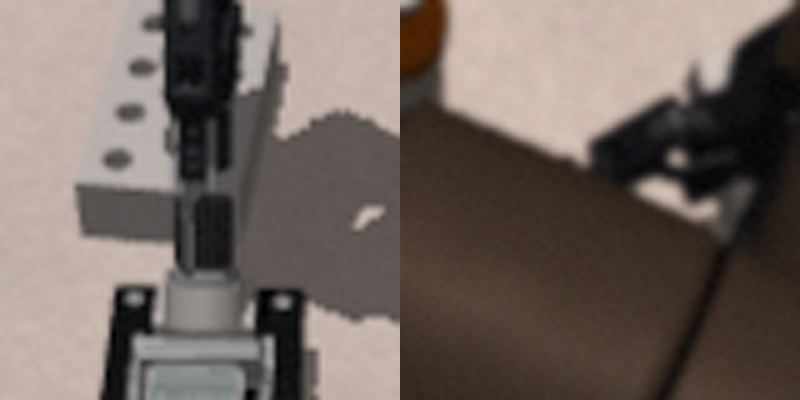

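Emit:
arm_command([
  {"xyz": [-0.05,0,1],"rot": [0,0,0]},
  {"xyz": [-0.05,0,2],"rot": [0,0,0]},
  {"xyz": [-0.05,0,2.8],"rot": [0,0,0]},
  {"xyz": [-0.05,0,2.8],"rot": [0,0,0]},
])

```text
time: 10.6
ee_pos: [0.6575, -0.1292, 0.1089]
ee_rot: [0.4, -2.877, -0.911]
contact_force: [-0.7, -0.0, -0.0]
finger_gap: 1.002
```

```bash
python3 - <<'E'
from h import *
p,R,s=pose(); print(s['time'],p,s['qpos'].round(2),s['contact_force'],s['moment'],R.inv().apply(s['moment']),togo(SP+.03*AX,knobR(-1.55)))
E
```

```text
10.6 [ 0.65745576 -0.12921283  0.10887375] [-0.45  0.85  1.37  0.45  1.39 -2.48] [-0.70218986 -0.03621182 -0.0053862 ] [-0.24373627 -0.05894601 -0.043137  ] [ 0.24992098 -0.01803329  0.0442392 ] (array([-0.  ,  0.06,  0.08]), array([ 0.005, -0.002, -0.   ]))
```

Emit:
arm_command([
  {"xyz": [0,0,0],"rot": [0,0,0]},
  {"xyz": [0,0,0],"rot": [0,0,0]},
  {"xyz": [0,0,0],"rot": [0,0,0]},
  {"xyz": [0,0,0],"rot": [0,0,0]},
  {"xyz": [0,0,0],"rot": [0,0,0]},
], claw=0.55)

```text
time: 11.1
ee_pos: [0.6581, -0.1302, 0.1101]
ee_rot: [0.4, -2.879, -0.91]
contact_force: [-0.4, -0.3, -0.1]
finger_gap: 0.555
```

```bash
python3 - <<'E'
from h import *
p,R,s=pose(); print(s['time'],p,s['contact_force'],togo(SP+.03*AX,knobR(-1.55)))
f=save('side','side12'); c=proj(f,SP+.03*AX).astype(int);print(c); cv2.imwrite('pics/c12.png',cv2.resize(f['img'][c[1]-40:c[1]+40,c[0]-40:c[0]+40,::-1],(560,560),interpolation=2))
E
```

```text
11.1 [ 0.65805298 -0.13015721  0.11013848] [-0.38176546 -0.32787562 -0.10615518] (array([0.03, 0.07, 0.24]), array([0.003, 0.   , 0.   ]))
[229 132]
```

View pics/c12.png

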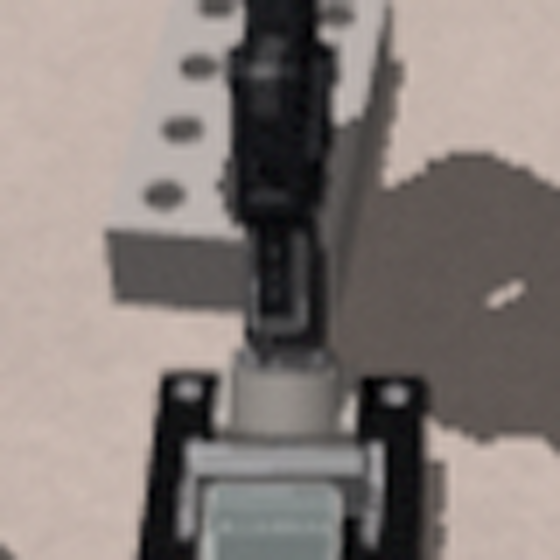

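Emit:
arm_command([
  {"xyz": [0,0.05,0],"rot": [0,0,0]},
  {"xyz": [0,0.05,0],"rot": [0,0,0]},
  {"xyz": [0,0.05,0],"rot": [0,0,0]},
  {"xyz": [0,0.05,0],"rot": [0,0,0]},
  {"xyz": [0,0.05,0],"rot": [0,0,0]},
], claw=0.2)

```text
time: 11.65
ee_pos: [0.658, -0.1299, 0.1105]
ee_rot: [0.4, -2.88, -0.91]
contact_force: [0.1, -3.9, 3.1]
finger_gap: 0.353
```

```bash
python3 - <<'E'
from h import *
p,R,s=pose(); print(s['time'],p,s['qpos'].round(2),s['contact_force'],R.inv().apply(s['contact_force']).round(2),R.inv().apply(s['moment']).round(3),togo(SP+.03*AX,knobR(-1.55)))
E
```

```text
11.65 [ 0.65798145 -0.12990502  0.11048511] [-0.45  0.85  1.37  0.45  1.39 -2.48] [ 0.11331292 -3.89785641  3.07268748] [ 1.   -1.33 -4.68] [ 0.471  0.141 -0.001] (array([0.03, 0.03, 0.26]), array([0.003, 0.   , 0.   ]))
```

Emit:
arm_command([
  {"xyz": [0,0,0],"rot": [0,0,0.14]},
  {"xyz": [0,0,0],"rot": [0,0,0.28]},
  {"xyz": [0,0,0],"rot": [0,0,0.42]},
  {"xyz": [0,0,0],"rot": [0,0,0.56]},
  {"xyz": [0,0,0],"rot": [0,0,0.7]},
  {"xyz": [0,0,0],"rot": [0,0,0.7]},
  {"xyz": [0,0,0],"rot": [0,0,0.7]},
])

```text
time: 12.35
ee_pos: [0.6579, -0.1302, 0.1103]
ee_rot: [-0.578, -2.682, -0.759]
contact_force: [-0.3, -4.8, 2.4]
finger_gap: 0.361
```

```bash
cat >> h.py <<'E'
def stat():
    p,R,s=pose(); r=(knobR(-1.55).inv()*R).as_rotvec()
    print('t',s['time'],'off(mm)',((knobR(-1.55).inv().apply(p-SP))*1e3).round(1),'rot',r.round(3),'j6',s['qpos'][5].round(2),'F',R.inv().apply(s['contact_force']).round(1),'M',R.inv().apply(s['moment']).round(3),'gap',round(s['finger_gap'],3))
E
cat > st.py <<'E'
from h import *
import sys
stat(); n=sys.argv[1]
f=save('side','s'+n); c=[229,140]; cv2.imwrite('pics/c%s.png'%n,cv2.resize(f['img'][c[1]-40:c[1]+40,c[0]-40:c[0]+40,::-1],(560,560),interpolation=2))
E
python3 st.py 13
```

```text
t 12.35 off(mm) [ -0.1  -0.7 -32.5] rot [-0.002  0.001  0.701] j6 -1.78 F [-0.3 -2.8 -4.5] M [ 0.77  -0.397  0.313] gap 0.361
```

View pics/c13.png

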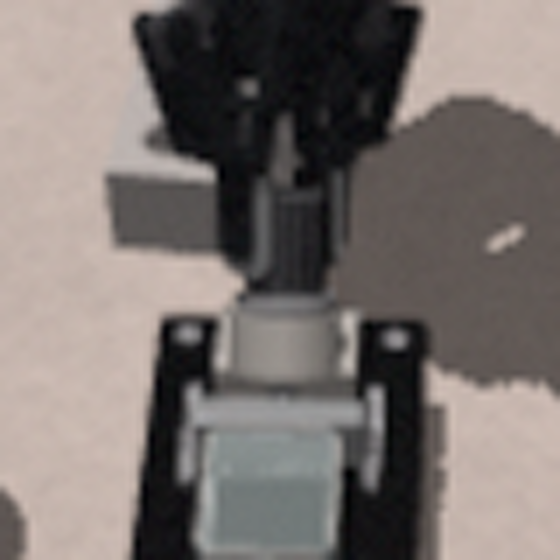

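Emit:
arm_command([
  {"xyz": [0,0,0],"rot": [0,0,0.14]},
  {"xyz": [0,0,0],"rot": [0,0,0.28]},
  {"xyz": [0,0,0],"rot": [0,0,0.42]},
  {"xyz": [0,0,0],"rot": [0,0,0.5]},
  {"xyz": [0,0,0],"rot": [0,0,0.5]},
  {"xyz": [0,0,0],"rot": [0,0,0.5]},
])

```text
time: 13.0
ee_pos: [0.6578, -0.1304, 0.1102]
ee_rot: [-1.184, -2.375, -0.609]
contact_force: [0.0, -5.1, 1.6]
finger_gap: 0.356
```

```bash
python3 st.py 14
```

```text
t 13.0 off(mm) [  0.   -0.8 -32.5] rot [-0.002  0.002  1.201] j6 -1.28 F [-2.4 -2.5 -4.1] M [ 0.714 -0.794  0.25 ] gap 0.356
```

View pics/c14.png

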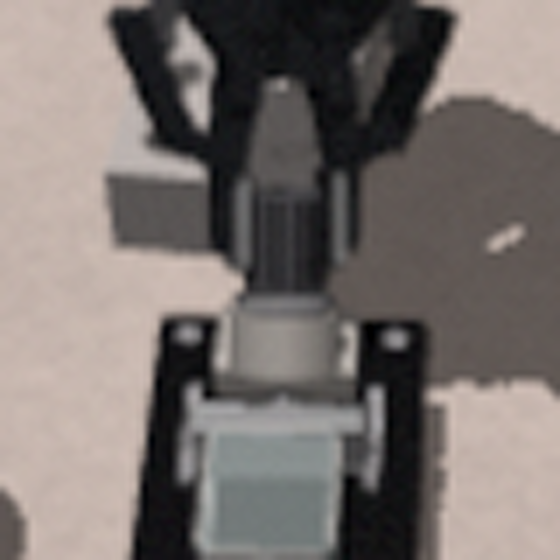

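Emit:
arm_command([
  {"xyz": [0,0,0],"rot": [0,0,0.1]},
  {"xyz": [0,0,0],"rot": [0,0,0.2]},
  {"xyz": [0,0,0],"rot": [0,0,0.3]},
  {"xyz": [0,0,0],"rot": [0,0,0.3]},
  {"xyz": [0,0,0],"rot": [0,0,0.3]},
])

```text
time: 13.55
ee_pos: [0.6577, -0.1304, 0.1102]
ee_rot: [-1.501, -2.137, -0.508]
contact_force: [-1.4, -6.9, 1.8]
finger_gap: 0.362
```

```bash
python3 st.py 15
```

```text
t 13.55 off(mm) [  0.2  -0.8 -32.6] rot [-0.002  0.002  1.501] j6 -0.98 F [-3.8 -3.6 -5. ] M [ 0.616 -0.917  0.326] gap 0.362
```

Emit:
arm_command([
  {"xyz": [0,0,0],"rot": [0,0,0.1]},
  {"xyz": [0,0,0],"rot": [0,0,0.2]},
  {"xyz": [0,0,0],"rot": [0,0,0.3]},
  {"xyz": [0,0,0],"rot": [0,0,0.3]},
  {"xyz": [0,0,0],"rot": [0,0,0.3]},
])

```text
time: 14.1
ee_pos: [0.6576, -0.1304, 0.1102]
ee_rot: [-1.78, -1.865, -0.399]
contact_force: [-2.6, -6.7, 1.5]
finger_gap: 0.356
```

```bash
python3 st.py 16
```

```text
t 14.1 off(mm) [  0.3  -0.8 -32.5] rot [-1.000e-03  3.000e-03  1.801e+00] j6 -0.68 F [-4.7 -3.4 -4.5] M [ 0.378 -1.087  0.325] gap 0.356
```

View pics/c16.png

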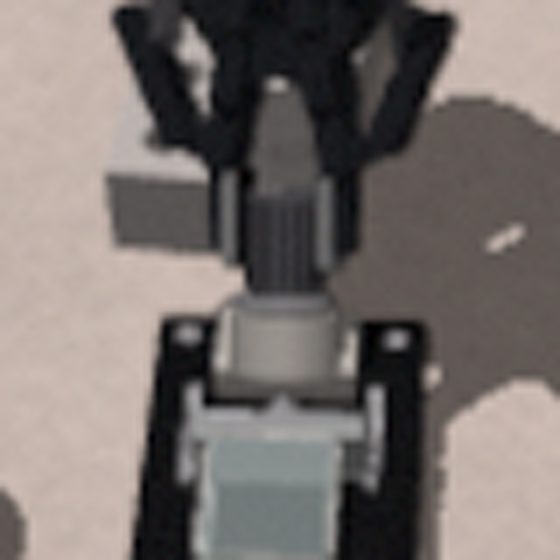

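Emit:
arm_command([
  {"xyz": [0,0,0],"rot": [0,0,0.1]},
  {"xyz": [0,0,0],"rot": [0,0,0.2]},
  {"xyz": [0,0,0],"rot": [0,0,0.2]},
  {"xyz": [0,0,0],"rot": [0,0,0.2]},
])

```text
time: 14.55
ee_pos: [0.6575, -0.1305, 0.1102]
ee_rot: [-1.944, -1.666, -0.323]
contact_force: [-2.9, -7.3, 1.9]
finger_gap: 0.354
```

```bash
python3 st.py 17
```

```text
t 14.55 off(mm) [  0.4  -0.8 -32.5] rot [-1.000e-03  3.000e-03  2.001e+00] j6 -0.48 F [-5.6 -2.8 -5. ] M [ 0.266 -1.09   0.318] gap 0.354
```

Emit:
arm_command([
  {"xyz": [0,0,0],"rot": [0,0,0.1]},
  {"xyz": [0,0,0],"rot": [0,0,0.2]},
  {"xyz": [0,0,0],"rot": [0,0,0.2]},
  {"xyz": [0,0,0],"rot": [0,0,0.2]},
])

```text
time: 15.0
ee_pos: [0.6574, -0.1304, 0.1102]
ee_rot: [-2.089, -1.456, -0.246]
contact_force: [-3.8, -6.9, 2.1]
finger_gap: 0.356
```

```bash
python3 st.py 18
```

```text
t 15.0 off(mm) [  0.4  -0.8 -32.5] rot [-0.     0.003  2.2  ] j6 -0.28 F [-6.  -2.6 -4.9] M [ 0.09  -1.187  0.146] gap 0.356
```

```bash
python3 - <<'E'
from h import *
o=[]
for n in('s17','s18'):
    f=load(n)['img'][110:170,200:260,::-1]; f=np.clip(f.astype(float)*1.5,0,255).astype(np.uint8); o.append(cv2.resize(f,(400,400),interpolation=2))
cv2.imwrite('pics/c18b.png',np.hstack(o))
E
```

```text
(no output)
```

View pics/c18b.png

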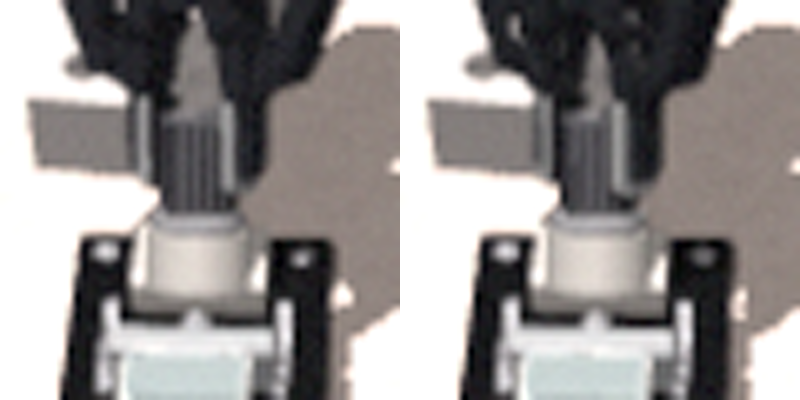

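Emit:
arm_command([
  {"xyz": [0,0,0],"rot": [0,0,0.1]},
  {"xyz": [0,0,0],"rot": [0,0,0.2]},
  {"xyz": [0,0,0],"rot": [0,0,0.2]},
  {"xyz": [0,0,0],"rot": [0,0,0.2]},
])

```text
time: 15.45
ee_pos: [0.6573, -0.1304, 0.1102]
ee_rot: [-2.215, -1.235, -0.167]
contact_force: [-3.9, -6.5, 2.6]
finger_gap: 0.362
```

```bash
python3 st.py 19
```

```text
t 15.45 off(mm) [  0.5  -0.7 -32.5] rot [0.    0.004 2.4  ] j6 -0.08 F [-5.9 -1.7 -5.1] M [ 0.003 -1.233  0.083] gap 0.362
```

Emit:
arm_command([
  {"xyz": [0,0,0],"rot": [0,0,0.1]},
  {"xyz": [0,0,0],"rot": [0,0,0.2]},
  {"xyz": [0,0,0],"rot": [0,0,0.2]},
  {"xyz": [0,0,0],"rot": [0,0,0.2]},
])

```text
time: 15.9
ee_pos: [0.6573, -0.1304, 0.1103]
ee_rot: [-2.322, -1.006, -0.088]
contact_force: [-4.6, -6.5, 3.7]
finger_gap: 0.357
```

```bash
python3 st.py 20
```

```text
t 15.9 off(mm) [  0.5  -0.7 -32.5] rot [1.0e-03 4.0e-03 2.6e+00] j6 0.12 F [-6.4 -1.6 -5.8] M [-0.217 -1.298  0.124] gap 0.357
```

Emit:
arm_command([
  {"xyz": [0,0,0],"rot": [0,0,0.1]},
  {"xyz": [0,0,0],"rot": [0,0,0.2]},
  {"xyz": [0,0,0],"rot": [0,0,0.25]},
  {"xyz": [0,0,0],"rot": [0,0,0.25]},
  {"xyz": [0,0,0],"rot": [0,0,0.25]},
])

```text
time: 16.45
ee_pos: [0.6572, -0.1303, 0.1103]
ee_rot: [-2.427, -0.708, 0.013]
contact_force: [-5.1, -7.2, 3.7]
finger_gap: 0.356
```

```bash
python3 st.py 21
```

```text
t 16.45 off(mm) [  0.6  -0.6 -32.5] rot [2.00e-03 5.00e-03 2.85e+00] j6 0.37 F [-7.3  0.3 -6.1] M [-0.362 -1.243  0.006] gap 0.356
```

Holding torque is now about 0, well under 0.18 N m, so the clutch has slipped. I'll open the fingers, back out along the axis and inspect the marks.

Emit:
arm_command([
  {"xyz": [0,0,0],"rot": [0,0,0]},
  {"xyz": [0,0,0],"rot": [0,0,0]},
  {"xyz": [0,0,0],"rot": [0,0,0]},
  {"xyz": [0,0,0],"rot": [0,0,0]},
  {"xyz": [0,0,0],"rot": [0,0,0]},
  {"xyz": [0,0,-2],"rot": [0,0,0]},
  {"xyz": [0,0,-5],"rot": [0,0,0]},
  {"xyz": [0,0,-9],"rot": [0,0,0]},
  {"xyz": [0,0,-12],"rot": [0,0,0]},
  {"xyz": [0,0,-12],"rot": [0,0,0]},
], claw=0.9)

```text
time: 17.5
ee_pos: [0.6792, -0.1981, 0.2118]
ee_rot: [-2.431, -0.709, 0.004]
contact_force: [-0.4, -0.0, -0.1]
finger_gap: 0.902
```

```bash
python3 - <<'E'
from h import *
stat(); o=[]
p,R,s=pose(); print(R.inv().apply([-.1,-.25,.1]),s['qpos'].round(2))
for n in('side','top'):
    f=save(n,n+'22'); c=proj(f,SP+.02*AX).astype(int); print(c); o.append(cv2.resize(f['img'][c[1]-30:c[1]+50,c[0]-40:c[0]+40,::-1],(400,400),interpolation=2))
cv2.imwrite('pics/c22.png',np.hstack(o))
E
```

```text
t 17.5 off(mm) [  -0.6   -0.7 -156.5] rot [-0.006 -0.003  2.849] j6 0.42 F [-0.4 -0.1  0.1] M [-0.225 -0.101 -0.048] gap 0.902
[-0.19250288  0.06543903 -0.2028802 ] [-0.51  0.81  1.15  0.41  1.64  0.42]
[229 136]
[305 138]
```

View pics/c22.png

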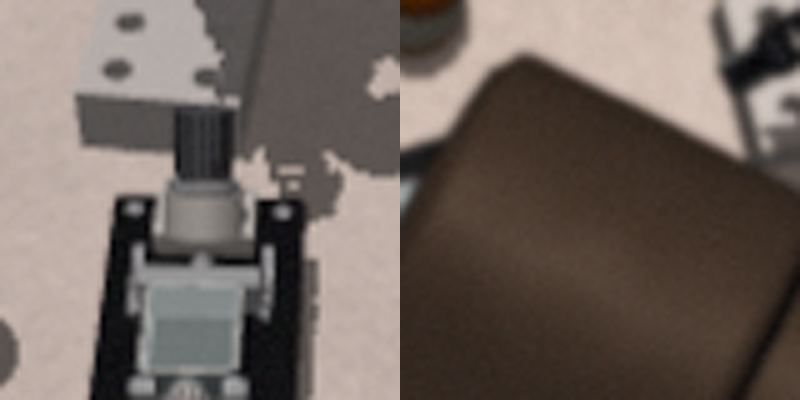

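Emit:
arm_command([
  {"xyz": [-3,1,-3.2],"rot": [0,0,0]},
  {"xyz": [-6,2,-6.4],"rot": [0,0,0]},
  {"xyz": [-9,3,-9.5],"rot": [0,0,0]},
  {"xyz": [-12,4,-12.7],"rot": [0,0,0]},
  {"xyz": [-15,5,-16],"rot": [0,0,0]},
  {"xyz": [-19,6.5,-20],"rot": [0,0,0]},
  {"xyz": [-19,6.5,-20],"rot": [0,0,0]},
  {"xyz": [-19,6.5,-20],"rot": [0,0,0]},
  {"xyz": [-19,6.5,-20],"rot": [0,0,0]},
])

```text
time: 18.5
ee_pos: [0.5811, -0.4417, 0.305]
ee_rot: [-2.424, -0.708, 0.012]
contact_force: [0.5, -0.5, -0.4]
finger_gap: 0.897
```

```bash
cat > look.py <<'E'
from h import *
import sys
k=sys.argv[1]; p,R,s=pose(); print(s['time'],p.round(3),s['qpos'].round(2)); o=[]
for n in('side','top'):
    f=save(n,n+k); c=proj(f,SP+.03*AX).astype(int); print(c)
    i=f['img'][c[1]-15:c[1]+25,c[0]-20:c[0]+20,::-1]; i=np.clip(i*1.6,0,255).astype(np.uint8) ; o.append(cv2.resize(i,(400,400),interpolation=2))
cv2.imwrite('pics/c%s.png'%k,np.hstack(o))
E
python3 look.py 23
```

```text
18.5 [ 0.581 -0.442  0.305] [-0.82  0.85  0.83  0.28  2.02  0.23]
[229 132]
[308 137]
```

View pics/c23.png

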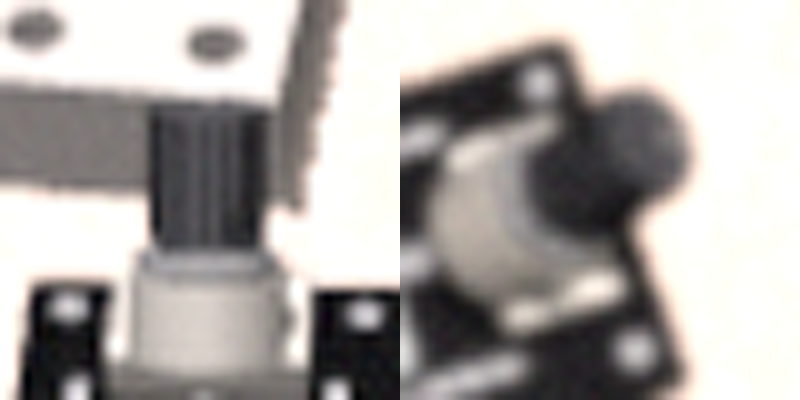

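View pics/top23.png

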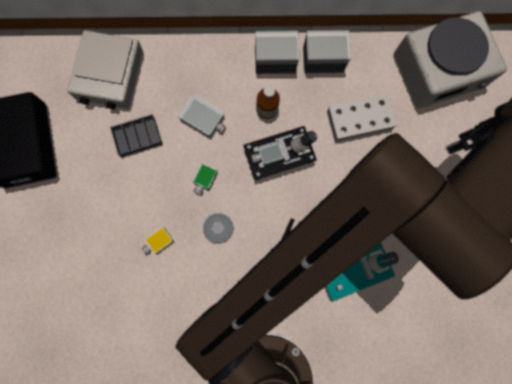

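```bash
python3 - <<'E'
from h import *
fs=[arm.grab_frame('top') for _ in range(12)]; f=fs[0]; A=np.mean([g['img'].astype(float) for g in fs],0); np.save('pics/avgtop.npy',A)
gs=[arm.grab_frame('side') for _ in range(12)]; B=np.mean([g['img'].astype(float) for g in gs],0); np.save('pics/avgside.npy',B)
o=[]
T0=load('top0')['img'].astype(float)
for im in(T0,A):
    i=im[124:154,290:320,::-1]; i=np.clip(i,0,110)/110*255; o.append(cv2.resize(i.astype(np.uint8),(400,400),interpolation=2))
cv2.imwrite('pics/c24.png',np.hstack(o))
o=[]
for im in(load('side0')['img'].astype(float),B):
    i=im[118:158,210:250,::-1]; i=np.clip(i,0,140)/140*255; o.append(cv2.resize(i.astype(np.uint8),(400,400),interpolation=2))
cv2.imwrite('pics/c24s.png',np.hstack(o))
# predicted px of collar mark/knob mark
e=U*np.cos(r35)+np.array([0,0,np.sin(r35)]);w=np.cross(AX,e)
for a in range(0,360,30):
    d=e*np.cos(np.radians(a))+w*np.sin(np.radians(a)); q=(proj(f,SP+.046*AX+.016*d)-[290,124]+.5)*400/30
    q2=(proj(f,SP+.006*AX+.019*d)-[290,124]+.5)*400/30; print(a,q.round(0),q2.round(0))
E
```

```text
0 [247. 155.] [112. 234.]
30 [268. 190.] [136. 275.]
60 [297. 214.] [170. 302.]
90 [328. 220.] [206. 309.]
120 [351. 208.] [233. 294.]
150 [360. 179.] [245. 261.]
180 [354. 143.] [239. 219.]
210 [334. 108.] [215. 179.]
240 [305.  84.] [182. 151.]
270 [275.  78.] [146. 144.]
300 [252.  90.] [118. 158.]
330 [242. 118.] [106. 191.]
```

View pics/c24.png

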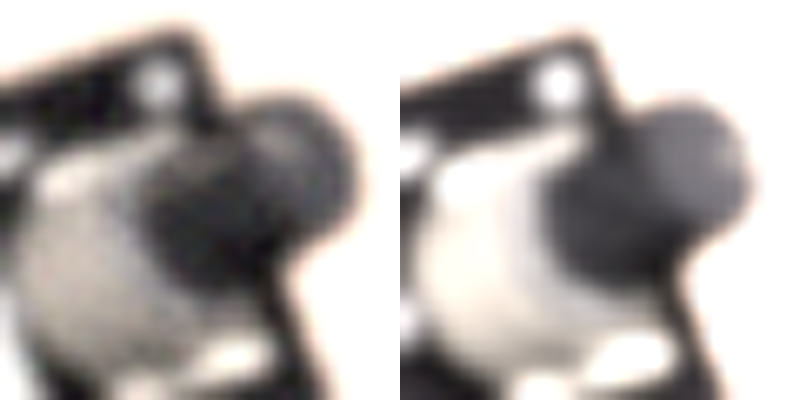

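View pics/c24s.png

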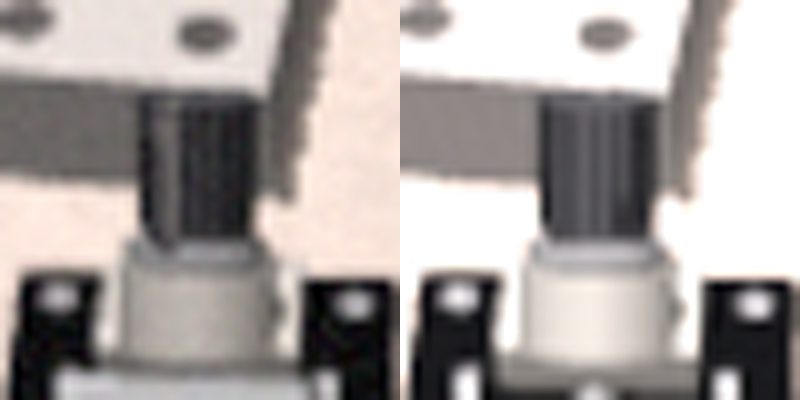

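```bash
python3 - <<'E'
from h import *
V=np.cross([0,0,1],U)
for n,k in(('side',None),('top',None)):
    f=load(n+'0'); a=load(n+'0')['img'].astype(float).mean(2); b=np.load('pics/avg%s.npy'%n).mean(2)
    b=b*np.median(a)/np.median(b)
    for off in(-.0285,-.02,0.02,.0285):
        s=np.arange(-70,-14,2)/1e3
        P=np.array([proj(f,[*(BED+U*x+V*off)[:2],.0745]) for x in s]).astype(np.float32)
        r=[cv2.remap(i.astype(np.float32),P[:,0],P[:,1],cv2.INTER_LINEAR).ravel().round().astype(int) for i in(a,b)]
        print(n,off);print('  ',dict(zip((s*1e3).astype(int).tolist(),r[0].tolist())));print('  ',dict(zip((s*1e3).astype(int).tolist(),r[1].tolist())))
E
```

```text
side -0.0285
   {-70: 55, -68: 47, -66: 37, -64: 29, -62: 27, -60: 38, -58: 67, -56: 89, -54: 105, -52: 109, -50: 105, -48: 107, -46: 109, -44: 100, -42: 88, -40: 64, -38: 47, -36: 47, -34: 47, -32: 48, -30: 48, -28: 47, -26: 41, -24: 35, -22: 26, -20: 17, -18: 11, -16: 8}
   {-70: 87, -68: 74, -66: 59, -64: 48, -62: 43, -60: 41, -58: 40, -56: 37, -54: 30, -52: 23, -50: 18, -48: 39, -46: 67, -44: 102, -42: 136, -40: 154, -38: 166, -36: 168, -34: 166, -32: 159, -30: 145, -28: 127, -26: 129, -24: 132, -22: 134, -20: 134, -18: 131, -16: 129}
side -0.02
   {-70: 79, -68: 77, -66: 71, -64: 64, -62: 58, -60: 61, -58: 74, -56: 87, -54: 100, -52: 104, -50: 105, -48: 107, -46: 109, -44: 100, -42: 88, -40: 62, -38: 48, -36: 48, -34: 48, -32: 46, -30: 46, -28: 47, -26: 41, -24: 35, -22: 26, -20: 17, -18: 10, -16: 7}
   {-70: 129, -68: 127, -66: 116, -64: 105, -62: 95, -60: 89, -58: 89, -56: 83, -54: 74, -52: 56, -50: 33, -48: 42, -46: 56, -44: 97, -42: 131, -40: 154, -38: 168, -36: 170, -34: 173, -32: 175, -30: 170, -28: 163, -26: 158, -24: 153, -22: 153, -20: 153, -18: 153, -16: 153}
side 0.02
[... 2511 characters left out ...]
0: 31, -48: 51, -46: 75, -44: 98, -42: 111, -40: 118, -38: 120, -36: 121, -34: 121, -32: 117, -30: 112, -28: 106, -26: 101, -24: 97, -22: 97, -20: 97, -18: 96, -16: 95}
top 0.0285
   {-70: 29, -68: 19, -66: 17, -64: 20, -62: 31, -60: 52, -58: 76, -56: 96, -54: 108, -52: 114, -50: 113, -48: 108, -46: 98, -44: 75, -42: 52, -40: 32, -38: 21, -36: 16, -34: 15, -32: 18, -30: 18, -28: 17, -26: 17, -24: 17, -22: 16, -20: 16, -18: 16, -16: 17}
   {-70: 30, -68: 19, -66: 15, -64: 15, -62: 16, -60: 17, -58: 18, -56: 18, -54: 19, -52: 22, -50: 32, -48: 50, -46: 74, -44: 95, -42: 109, -40: 117, -38: 117, -36: 114, -34: 106, -32: 88, -30: 73, -28: 62, -26: 60, -24: 59, -22: 60, -20: 60, -18: 58, -16: 56}
```

```bash
python3 - <<'E'
from h import *
A=np.load('pics/avgtop.npy')[120:185,240:320,::-1];B=np.load('pics/avgside.npy')[120:210,190:270,::-1]
cv2.imwrite('pics/c25.png',np.hstack([cv2.resize(i[:65,:80].astype(np.uint8),(400,325),interpolation=2) for i in(A,B[25:])]))
E
```

```text
(no output)
```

View pics/c25.png

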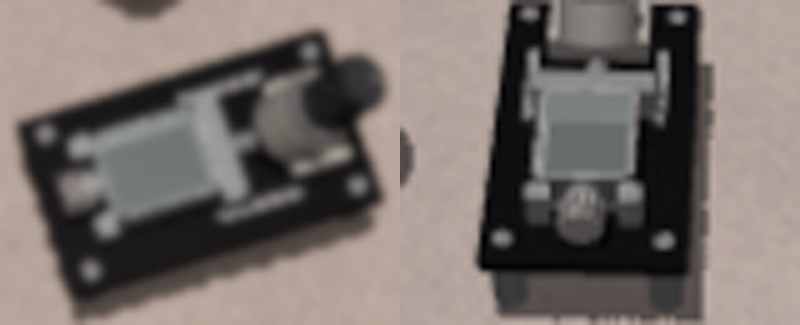

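The flask is squarely pinched between the jaw and both prongs, with the cap between the prongs at crop (75,190) left and (580,215) right. The robot is well clear, so I'm handing in.

```bash
python3 - <<'E'
from h import *
print(arm.job_done()); print(arm.sense()['time'])
E
```

```text
the job is handed in; nothing more can be done
None
the job is handed in; nothing more can be done
```

The small clear flask is clamped flat on the black stage. Its neck lies in the fork, and the knob has been tightened until the clutch slipped. I handed the job in at about 20 s of robot time, and no verdict was reported.

**What I did:** I carried the flask level to the stage, set it down between jaw and fork and let go. I then gripped the knob along its axis and turned it 2.85 rad clockwise in one grasp, so no regrasp was needed. Finally I opened the fingers and moved the arm well clear.

**Last checks:**
- **Torque:** with the knob held still, it read about 0.25 to 0.33 N m while the screw ran. It fell to between 0 and 0.15 N m from 2.2 rad on, so the clutch had slipped.
- **Slip:** the jaw moved about 12.2 mm in the top view, so the collar turned about 2.03 rad. That leaves a slip of about 0.8 rad (46 degrees), which agrees with the 37 to 49 degrees implied by the torque.
- **Flask:** it sits square against both prongs, with the cap between them.
- **Bystanders:** in the last pictures the big flask, bottle and dish look unmoved. The arm partly hid the pen in the last top view, and I did not measure its position.

**Not confirmed directly:** the black mark on the collar was hidden and the white line on the knob only faintly visible, so I did not read the slip from the marks themselves. I had no way to measure the jaw's force on the flask. The two cameras differed by about 2 to 5 mm in y; I averaged them.

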